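# Run the probe along the blue plate's weld

## Robot

A 6-joint arm with a two-finger parallel gripper is mounted at the origin on the work surface. World frame = base frame: x ahead of the robot, y to its left, z up, the work surface at z = 0. Lengths are in m, angles in rad, forces in N, time in s.
With the tool pointing down it reaches from about 0.425 to 0.95 m from the base axis. Payload 3.5 kg.
Tool frame: the origin (TCP) lies on the centre line of the jaws, within the pads' length; the fingertips stand 25 mm ahead of it and the grasp point (between the pads) lies 6 mm ahead of it; y points along the fingers, z is the direction in which the jaws open and shut, and the axes are right-handed (so a half turn about y gives the same grasp; the last joint's range is limited). The gripper opens to 85 mm and grips with 20 to 120 N. Pads are 22 mm wide; open, the fingers measure 114 mm over their backs; the gripper's body (76 mm by 85 mm) begins 54 mm behind the grasp point. The pads swing forward as they close: fully open they stand 13 mm farther back than shut.
Start: joints at [1.126, 0.286, 1.577, -0, 1.279, -0.15], TCP at [0.196, 0.646, 0.256] pointing down, gripper open.
Joint ranges: [-2.77, 2.77], [-0.9, 2.22], [0.21, 2.48], [-1.53, 4.67], [0.24, 2.81], [-2.84, 2.84]. Speed limits (rad/s): [2.79, 2.79, 3.14, 3.14, 3.14, 3.14].

## Interface

Orientations are given as a unit quaternion [x, y, z, w].
In Python, from plant import ctrl gives the robot as it stands.
- The arm moves only by the tool arm_command, never from a script. Its argument "steps" is a list of rows, each an object with "hand": the opening, from 0 (shut) to 1 (fully open); "travel": the shift along the tool's x, y, z in units of 0.3 m (1.0 is 0.3 m), a list of three; "rotation": the turn, a rotation vector about the tool's x, y, z in units of 30 degrees (1.0 is 30 degrees), a list of three. A call has 1 to 20 rows; each row shifts and turns the pose as measured when the row begins, along the tool's axes as they then stand; what a row does not reach is not made up. A row lasts 1/8 s, in which the tool goes at most 62.5 mm and 10.7 degrees, less where a joint would pass 70% of its speed; a pose out of reach is approached as far as the arm can. A call with a number of a shift or a turn outside -1 to 1 is refused whole. A call with a gripper value outside its range is refused whole. The fingers move at their own pace and stop on an object; "grip_force" is the grip in N (left out, the last holds). Time passes only in rows, so rows that do not move let the fingers close. It gives the time, the measured TCP pose, the force and the opening at its end, in the units of the state.
- ctrl.get_state(): the state, without advancing time (a new reading comes with each control period).
- ctrl.read_camera(name): name is "side" or "top"; returns (picture, depth): 420x560x3 uint8, blue, green, red; 420x560 float32, m along the optical axis (not along the pixel's ray), 0 where there is no reading.
- ctrl.camera_params(name): a dict with "fx", "fy", "cx", "cy" (pixels), "extrinsics" (4x4, takes a point from camera to world coordinates). Camera axes: x right, y down, z forward; pixel columns grow to the right and rows downward; lengths in m; the calibration is good to about 2 mm. A picture is of the moment at which its call begins. camera_params takes no time and is no camera call.
- ctrl.sign_off(): hands the job in, once; it reports no verdict.
Trained networks look in the newest picture that a camera, given by its name, has taken for a name from the list of things; names that differ only in an ending like _2 or _b are one class to them, and where a whole thing is asked for, a point or a joint stands for the part that bears it (a point fixed in the world has none). Each returns a list of dicts, best first, with "score" (0 to 1); they miss things now and then, are a little off and sometimes report something else, mostly with a low value. They report only what shows in the picture. A call takes as long as a camera call. They do not tell look-alikes from the thing itself.
- ctrl.masks_of(camera, thing): "region" (420x560 bool, what is visible of it) and "at" ([column, row] in pixels, amid what is visible of it).
The state is a dict: "time": time; "qpos": joint angles; "dq": joint speeds; "joint_efforts": joint torques, N m; "eef_pos": TCP position; "tcp_rot": TCP orientation; "contact_force": force on the tool from outside, world axes, zero at the start; "wrist_torque": the same for the moment, N m; "opening": opening from 0.0 (shut) to 1.0 (fully open).
Only numpy, scipy, OpenCV 4.12 (cv2) and the standard library are available. Lean on these libraries where they do the work, as an engineer would, in place of code of your own. Each camera call takes 0.05 s, during which the arm holds its last target.

## Task

Take the yellow-handled inspection probe out of its stand and, holding it upright, run its tip along the whole weld seam of the blue plate in one slow, steady pass, from the end marked with a white dot to the other end, no faster than about 5 cm per second, with the tip lightly touching the weld or within 1 cm above it. Then lower the probe gently back into its stand and let go; do not touch the red plate with it.

Things in the scene. Friction and masses are not known exactly. Their poses are not given: they have to be found in the camera images.
- probe: Loose pen-like inspection probe, 126 mm tall, about 160 g, hanging upright in the stand. Origin at the centre of its pointed lower tip, z up along the probe towards the handle. Steel nose: 6 mm wide at the tip, widening to a 16 mm round shaft up to 60 mm; grey round guard disc 58 mm across from 60 to 66 mm; yellow handle, 22 x 22 mm square, from 66 to 126 mm, its flat faces along the probe's x and y axes. Grip the handle from above about 100 mm up from the tip.
- stand: Black round probe stand, fixed, upright cup 68 mm across and 75 mm tall on a 84 mm dark foot, open at the top. Origin at the centre of its underside, on the table, z up. The hole is 44 mm across with its floor 10 mm above the table; the probe's guard disc rests on the rim, so that the probe's tip then stands 15 mm above the table (nothing clamps it; anywhere that the shaft enters the hole will do). Lift the probe straight up by at least 70 mm to clear the rim.
- blue_plate: The plate to inspect: blue-painted welded steel plate, fixed flat on the table, 160 x 100 x 12 mm, four bolt holes. Origin at the centre of its underside; x along the seam, z up. The silvery weld bead, 9 to 12 mm wide, runs along the plate's middle (y = 0) from x = -65 mm to x = +65 mm, its top 14 mm above the underside. A 14 mm white paint dot at x = -72, y = +18 mm marks the end where the pass starts (x = -65 mm).
- red_plate: The wrong plate: same shape, size, weld and dot as the blue one, but painted red; fixed on the table, same axes. Not to be touched with the probe. A loose gear and a loose bearing ring, both under 40 mm tall, lie beyond the plates, at least 0.75 m ahead of the robot.
Not all that is in view belongs to the job. Leave any turquoise look-alike of the probe alone.

How it is judged:
On the way, in this order (a step that is already met when the one before it is completed fails the run):
1. probe tip on or just above the weld, upright, at the dotted end of the blue plate's seam (x of probe in the frame of blue_plate between -0.0775 and -0.0525 m and y of probe in the frame of blue_plate between -0.0125 and 0.0125 m and z of probe in the frame of blue_plate between 0.009 and 0.027 m and angle between probe's own z axis and vertical below 0.3 rad), for 0.1 s.
2. probe tip on or just above the weld, upright, a fifth of the way along (x of probe in the frame of blue_plate between -0.0515 and -0.0265 m and y of probe in the frame of blue_plate between -0.0125 and 0.0125 m and z of probe in the frame of blue_plate between 0.009 and 0.027 m and angle between probe's own z axis and vertical below 0.3 rad), for 0.1 s.
3. probe tip on or just above the weld, upright, two fifths along (x of probe in the frame of blue_plate between -0.0255 and -0.0005 m and y of probe in the frame of blue_plate between -0.0125 and 0.0125 m and z of probe in the frame of blue_plate between 0.009 and 0.027 m and angle between probe's own z axis and vertical below 0.3 rad), for 0.1 s.
4. probe tip on or just above the weld, upright, three fifths along (x of probe in the frame of blue_plate between 0.0005 and 0.0255 m and y of probe in the frame of blue_plate between -0.0125 and 0.0125 m and z of probe in the frame of blue_plate between 0.009 and 0.027 m and angle between probe's own z axis and vertical below 0.3 rad), for 0.1 s.
5. probe tip on or just above the weld, upright, four fifths along (x of probe in the frame of blue_plate between 0.0265 and 0.0515 m and y of probe in the frame of blue_plate between -0.0125 and 0.0125 m and z of probe in the frame of blue_plate between 0.009 and 0.027 m and angle between probe's own z axis and vertical below 0.3 rad), for 0.1 s.
6. probe tip on or just above the weld, upright, at the far end of the seam (x of probe in the frame of blue_plate between 0.0525 and 0.0775 m and y of probe in the frame of blue_plate between -0.0125 and 0.0125 m and z of probe in the frame of blue_plate between 0.009 and 0.027 m and angle between probe's own z axis and vertical below 0.3 rad), for 0.1 s.
At the end, for the whole second after the job is handed in: After the pass, the probe is back in its stand, let go and at rest: upright within 7 degrees, its guard disc down on the rim (tip 11 to 19 mm above the stand's underside), its tip within 18 mm of the stand's axis (horizontal distance between probe and stand below 0.018 m and z of probe in the frame of stand between 0.011 and 0.019 m and angle between probe's own z axis and vertical below 0.12 rad and linear speed of probe below 0.02 m/s); the robot touches nothing.
It fails at once if the tip moves faster than 0.13 m/s while on or within 10 mm above the blue plate's weld (linear speed of probe above 0.13 m/s and x of probe in the frame of blue_plate between -0.06 and 0.06 m and y of probe in the frame of blue_plate between -0.0125 and 0.0125 m and z of probe in the frame of blue_plate between 0.005 and 0.024 m).
It fails at once if the probe is pressed on the blue plate with more than 40 N (contact force between probe and blue_plate above 40 N).
It fails at once if the probe touches the red plate (contact force between probe and red_plate above 0.5 N).
It fails at once if the probe is dropped into the stand (faster than 0.6 m/s inside it) (linear speed of probe above 0.6 m/s and horizontal distance between probe and stand below 0.025 m and z of probe in the frame of stand between 0 and 0.075 m).
It also fails if it takes over 64 s, if anything falls off the work surface, if the arm or the gripper's body presses on something with over 40 N, if the wrist force passes 120 N, or if a joint passes its speed limit or range.

## Working session

There is one attempt and no reset: what is moved stays moved. The work goes in short steps, Python scripts to look and compute and a tool call to move; the robot and the scene stay as the last step left them, time stands still between calls to the robot, and variables do not carry over. Pictures are saved under pics/ and viewed, and the job is handed in when it is done.

Besides the shell and the picture viewer there is one more tool, called after ">>>" as name([rows], argument=value, ...), one row to a line, values as JSON. arm_command: Moves the arm, as the interface text tells. Shifts and turns lie within -1 to 1; 1 stands for 0.3 m of shift or 30 degrees of turn. Its arguments: {"type":"object","properties":{"steps":{"type":"array","items":{"type":"object","properties":{"hand":{"type":"number"},"travel":{"type":"array","items":{"type":"number","minimum":-1,"maximum":1}},"rotation":{"type":"array","items":{"type":"number","minimum":-1,"maximum":1}}}}},"grip_force":{"type":"number"}},"required":["steps"]}

```bash
ls; mkdir -p pics; python3 - <<'E'
from plant import ctrl
import cv2,numpy as np
for n in ["top","side"]:
    im,d=ctrl.read_camera(n); cv2.imwrite(f"pics/{n}0.png",im); np.savez(f"{n}0.npz",im=im,d=d)
    p=ctrl.camera_params(n); print(n,p)
s=ctrl.get_state(); print(s)
E
```

```text
pics
top {'fx': 394.9194175917121, 'fy': 394.9194175917121, 'cx': 283.6726762310528, 'cy': 211.3211786485043, 'extrinsics': array([[ 0.01736332, -0.99704995,  0.07476567,  0.5229009 ],
       [-0.99979562, -0.01808822, -0.00902948, -0.01317594],
       [ 0.01035522, -0.07459361, -0.99716025,  0.73587471],
       [ 0.        ,  0.        ,  0.        ,  1.        ]])}
side {'fx': 387.2613018315366, 'fy': 387.2613018315366, 'cx': 281.22285585153395, 'cy': 208.8131179918276, 'extrinsics': array([[ 0.87689884, -0.28600984,  0.38632474,  0.34556742],
       [-0.48065644, -0.52880733,  0.69952284, -0.47157329],
       [ 0.00422094, -0.79910023, -0.601183  ,  0.44228941],
       [ 0.        ,  0.        ,  0.        ,  1.        ]])}
{'time': 0.1, 'qpos': array([ 1.12595830e+00,  2.87098577e-01,  1.57806472e+00, -2.04712938e-05,
        1.27858097e+00, -1.49984405e-01]), 'dq': array([ 0.00011254, -0.00301897, -0.0023404 ,  0.00075524,  0.00167494,
       -0.00093665]), 'joint_efforts': array([ 3.47005027e-05, -4.07297480e+01, -2.93698561e+01, -1.68665856e-04,
        3.40458173e-03, -2.70326217e-05]), 'eef_pos': array([0.19588106, 0.64537777, 0.25505262]), 'tcp_rot': array([ 0.70016557, -0.10408345,  0.10365085, -0.69870688]), 'contact_force': array([ 0.22043542, -0.15672935,  0.16754256]), 'wrist_torque': array([ 0.08417825,  0.00081311, -0.00443267]), 'opening': 1.0007430370176025}
```

View pics/top0.png

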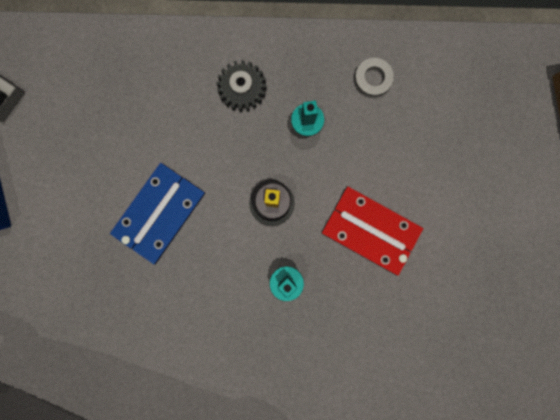

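View pics/side0.png

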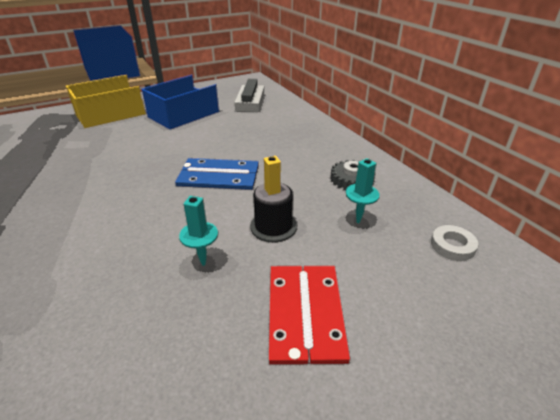

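The top view shows the blue plate with its dot at about (125,240) and its seam running from (137,241) to (177,184). The yellow probe is in the stand at (272,198). Two turquoise look-alikes are at (308,117) and (287,283), and the red plate is at (373,231). The yellow-handled one in the black cup is the one meant. Next I'll measure and check an enlarged crop.

```bash
cat > h.py <<'E'
import numpy as np,cv2
from plant import ctrl
from scipy.spatial.transform import Rotation as R
def ray(n,uv):
    p=ctrl.camera_params(n);E=p['extrinsics']
    uv=np.atleast_2d(uv).astype(float)
    d=np.c_[(uv[:,0]-p['cx'])/p['fx'],(uv[:,1]-p['cy'])/p['fy'],np.ones(len(uv))]
    return E[:3,3],d@E[:3,:3].T
def atz(n,uv,z):
    o,d=ray(n,uv); t=(z-o[2])/d[:,2]; return o+t[:,None]*d
def cloud(n,mask,dep):
    v,u=np.nonzero(mask&(dep>0)); o,d=ray(n,np.c_[u,v]); return o+d*dep[v,u][:,None]
E
python3 - <<'E'
from h import *
out={}
for n in ["top","side"]:
    z=np.load(f"{n}0.npz"); im,dep=z['im'],z['d']
    for th in ["probe","stand","blue_plate"]:
        for r in ctrl.masks_of(n,th):
            m=r['region'];P=cloud(n,m,dep)
            print(n,th,round(r['score'],2),np.round(r['at']),m.sum(),np.round(np.median(P,0),3),np.round(P.min(0),3),np.round(P.max(0),3))
            np.save(f"m_{n}_{th}_{int(r['at'][0])}.npy",m)
im=np.load("top0.npz")['im']; a=cv2.resize(im[150:260,90:330],None,fx=3.3,fy=3.3,interpolation=cv2.INTER_CUBIC); 
cv2.imwrite("pics/crop1.png",a)
im=np.load("side0.npz")['im']; cv2.imwrite("pics/crop2.png",cv2.resize(im[140:280,170:310],None,fx=4,fy=4,interpolation=cv2.INTER_CUBIC))
E
```

```text
top probe 0.97 [285. 282.] 946 [ 0.455 -0.025  0.068] [ 0.415 -0.06  -0.   ] [0.479 0.002 0.132]
top probe 0.8 [270. 201.] 993 [ 0.587 -0.     0.083] [ 0.561 -0.028  0.071] [0.618 0.031 0.146]
top probe 0.57 [307. 121.] 924 [ 0.726 -0.055  0.068] [ 0.706 -0.089 -0.001] [ 0.785 -0.029  0.131]
top probe 0.29 [265. 216.] 716 [0.579 0.006 0.042] [ 0.552 -0.039 -0.001] [0.625 0.045 0.085]
top stand 0.88 [263. 215.] 561 [0.575 0.012 0.048] [ 0.553 -0.037  0.001] [0.625 0.045 0.083]
top blue_plate 0.58 [158. 213.] 4812 [0.569 0.211 0.013] [0.478 0.128 0.001] [0.661 0.294 0.019]
side probe 0.88 [270. 187.] 1081 [ 0.583 -0.011  0.092] [ 0.56  -0.031 -0.   ] [0.715 0.238 0.144]
side probe 0.84 [197. 230.] 1483 [ 0.448 -0.034  0.071] [ 0.421 -0.056 -0.   ] [0.497 0.074 0.129]
side probe 0.65 [362. 191.] 1073 [ 0.725 -0.066  0.074] [ 0.703 -0.088  0.   ] [0.875 0.118 0.13 ]
side stand 0.85 [276. 222.] 1677 [ 0.576 -0.026  0.034] [ 0.549 -0.041 -0.   ] [0.643 0.072 0.076]
side blue_plate 0.9 [218. 174.] 2209 [0.566 0.201 0.013] [0.477 0.125 0.   ] [0.66  0.291 0.017]
side blue_plate 0.59 [307. 319.] 7327 [ 0.537 -0.2    0.013] [ 0.462 -0.278 -0.001] [ 0.632 -0.089  0.017]
```

View pics/crop1.png

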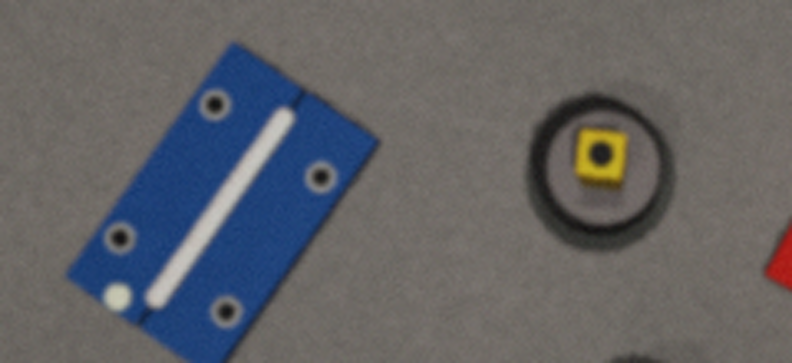

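View pics/crop2.png

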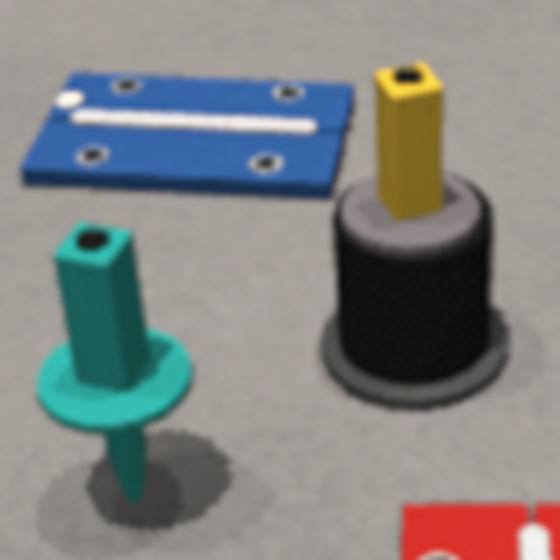

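```bash
cat > m.py <<'E'
from h import *
def seam(n,im):
    hsv=cv2.cvtColor(im,cv2.COLOR_BGR2HSV)
    m=(cv2.inRange(hsv,(105,120,60),(125,255,255))>0)
    c,l,s,ct=cv2.connectedComponentsWithStats(m.astype(np.uint8))
    return m,s
if __name__=="__main__":
  for n in ["top","side"]:
    im=np.load(f"{n}0.npz")['im']
    import glob
    pm=np.load(glob.glob(f"m_{n}_blue_plate_{'15' if n=='top' else '21'}*.npy")[0])
    hull=np.zeros(pm.shape,np.uint8); cs,_=cv2.findContours(pm.astype(np.uint8),0,2)
    c=cv2.convexHull(max(cs,key=cv2.contourArea)); cv2.fillPoly(hull,[c],1)
    hsv=cv2.cvtColor(im,cv2.COLOR_BGR2HSV)
    w=((hsv[...,1]<90)&(hsv[...,2]>140)&(hull>0)).astype(np.uint8)
    k,l,s,ct=cv2.connectedComponentsWithStats(w)
    for i in range(1,k):
        if s[i,4]<15: continue
        v,u=np.nonzero(l==i); P=atz(n,np.c_[u,v],0.014)[:,:2]
        r=cv2.minAreaRect(P.astype(np.float32)*1000); 
        c0=P.mean(0);U,S,V=np.linalg.svd(P-c0);t=(P-c0)@V[0]
        print(n,s[i],"mean",c0.round(4),"rect",np.round(r[0],1),np.round(r[1],1),"dir",V[0].round(3),"ends",(c0+V[0]*t.min()).round(4),(c0+V[0]*t.max()).round(4))
    # plate rect
    P=atz(n,c[:,0,:],0.012)[:,:2]; r=cv2.minAreaRect(P.astype(np.float32)*1000); print("plate",np.round(r[0],1),np.round(r[1],1),r[2])
    # yellow
    y=cv2.inRange(hsv,(20,120,80),(35,255,255)); k,l,s,ct=cv2.connectedComponentsWithStats(y)
    for i in range(1,k):
        if s[i,4]<60: continue
        print("yellow",n,s[i],ct[i])
        if n=="top":
            cv2.imwrite("pics/y.png",cv2.resize(im[170:230,240:300],None,fx=10,fy=10,interpolation=cv2.INTER_CUBIC))
    np.set_printoptions(suppress=True)
  im=np.load("top0.npz")['im']
E
python3 m.py
```

```text
top [134 183  45  60 433] mean [0.5705 0.2134] rect [570.9 213.1] [ 11.6 128.9] dir [-0.837  0.548] ends [0.6248 0.1778] [0.517  0.2484]
top [121 236   8   8  48] mean [0.5205 0.2676] rect [520.5 268.4] [12.8 12.7] dir [0.644 0.765] ends [0.5158 0.262 ] [0.5244 0.2722]
plate [570. 212.] [102.2 160.7] 56.55790710449219
yellow top [264 189  16  18 222] [271.5990991  197.13963964]
side [192 158  64   7  98] mean [0.596  0.2459] rect [592.1 242.3] [ 21.9 140.7] dir [ 0.839 -0.544] ends [0.5359 0.2849] [0.6539 0.2083]
side [183 162  67  12 307] mean [0.5633 0.2169] rect [563.8 216.5] [ 31.8 145.5] dir [ 0.798 -0.603] ends [0.5063 0.26  ] [0.6223 0.1724]
side [189 177   8   4  16] mean [0.5095 0.2029] rect [510.5 203.9] [11.4 15. ] dir [ 0.915 -0.404] ends [0.5032 0.2056] [0.5166 0.1997]
side [232 179   9   5  23] mean [0.5857 0.1532] rect [585.  153.1] [14.9 16.6] dir [ 0.937 -0.348] ends [0.5778 0.1561] [0.5933 0.1504]
plate [567.2 204.1] [115.9 162.2] 56.85235595703125
yellow side [  65   75   80   53 2866] [104.86915562 100.28785764]
yellow side [264 156  17  39 548] [271.90145985 175.01277372]
```

```bash
sleep 1; ls pics
```

```text
crop1.png
crop2.png
side0.png
top0.png
y.png
```

View pics/y.png

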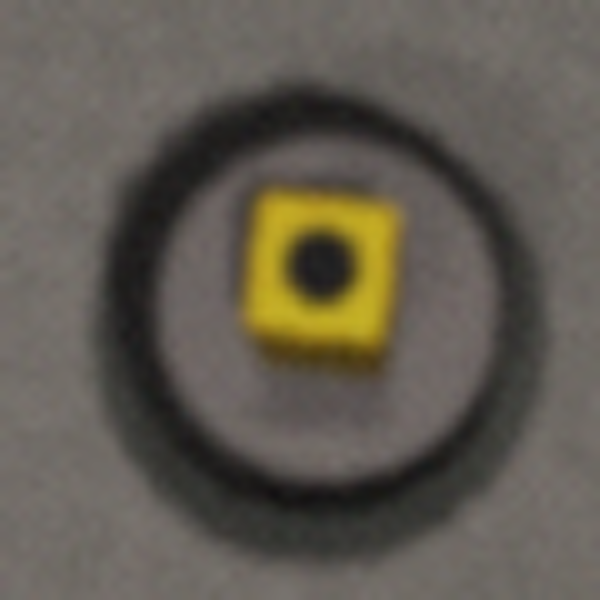

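```bash
python3 - <<'E'
from h import *
np.set_printoptions(suppress=True,precision=4)
print("side weld ends",atz("side",[[188,168.7],[249,171.5]],0.014))
print("top hole",atz("top",[[271.55,196.15]],0.141), "disc",atz("top",[[272.55,200.35]],0.081),"foot",atz("top",[[271.9,203.3]],0.008))
c=np.array([[262,188],[402,205],[388,345],[242,330]])/10-0.45+np.array([240,170])
P=atz("top",c,0.141);print(P)
for i in range(4):
    d=P[(i+1)%4]-P[i];print(np.linalg.norm(d),np.degrees(np.arctan2(d[1],d[0])))
print("side hole",atz("side",[[170+408/4-.4,140+75/4-.4]],0.141))
# side camera rim centre / disc: ellipse center approx crop (413,213)
print("side disc",atz("side",[[170+413/4-.4,140+207/4-.4]],0.081))
z=np.load("top0.npz");d=z['d'];p=cloud("top",np.s_[:] if 0 else (np.indices(d.shape)[0]//5==39)&(np.indices(d.shape)[1]//4==67),d);print("ytop z",np.median(p,0))
s=ctrl.get_state();Rm=R.from_quat(s['tcp_rot']).as_matrix();print(Rm)
E
```

```text
side weld ends [[0.5145 0.2458 0.014 ]
 [0.6239 0.1738 0.014 ]]
top hole [[0.5902 0.0002 0.141 ]] disc [[ 0.59   -0.0003  0.081 ]] foot [[0.592  0.0023 0.008 ]]
[[ 0.6019  0.0092  0.141 ]
 [ 0.5997 -0.0121  0.141 ]
 [ 0.5784 -0.0103  0.141 ]
 [ 0.5803  0.0118  0.141 ]]
0.021386415749186587 -95.89965459254377
0.021425919093875135 175.36601670354548
0.022195402845588776 85.15955205692524
0.02183351008975227 -6.770747408359722
side hole [[0.5891 0.0014 0.141 ]]
side disc [[ 0.5886 -0.0026  0.081 ]]
ytop z [0.5885 0.0032 0.1441]
[[ 0.9569 -0.0001  0.2905]
 [-0.2905 -0.0003  0.9569]
 [-0.     -1.     -0.0003]]
```

Measurements:
- The probe axis is at about (0.590, 0.000), with the handle yawed about -5.5°.
- The seam starts at the dotted end, about (0.5155, 0.2475), and ends at about (0.6245, 0.176).

The two cameras agree within 3–4 mm. Now I'll move above the probe.

>>> arm_command([
  {"hand":1,"travel":[0,0,0],"rotation":[0,-0.19,0]},
  {"hand":1,"travel":[0,0,0],"rotation":[0,-0.19,0]},
  {"hand":1,"travel":[0.1165,0,-0.155],"rotation":[0,0,0]},
  {"hand":1,"travel":[0.1165,0,-0.155],"rotation":[0,0,0]},
  {"hand":1,"travel":[0.1165,0,-0.155],"rotation":[0,0,0]},
  {"hand":1,"travel":[0.1165,0,-0.155],"rotation":[0,0,0]},
  {"hand":1,"travel":[0.1165,0,-0.155],"rotation":[0,0,0]},
  {"hand":1,"travel":[0.1165,0,-0.155],"rotation":[0,0,0]},
  {"hand":1,"travel":[0.1165,0,-0.155],"rotation":[0,0,0]},
  {"hand":1,"travel":[0.1165,0,-0.155],"rotation":[0,0,0]},
  {"hand":1,"travel":[0.1165,0,-0.155],"rotation":[0,0,0]},
  {"hand":1,"travel":[0.1165,0,-0.155],"rotation":[0,0,0]},
  {"hand":1,"travel":[0.1165,0,-0.155],"rotation":[0,0,0]},
  {"hand":1,"travel":[0,0,0],"rotation":[0,0,0]},
], grip_force=50)

```text
time: 2.15
eef_pos: [0.5449, 0.0865, 0.2592]
tcp_rot: [-0.705, 0.027, -0.034, 0.708]
contact_force: [-0.2, 0.4, -0.1]
opening: 0.997
```

```bash
cat > to.py <<'E'
import sys
from h import *
np.set_printoptions(suppress=True,precision=4)
def rel(t,yaw=None):
    s=ctrl.get_state();Rt=R.from_quat(s['tcp_rot']);d=np.array(t)-s['eef_pos']
    print("t",s['time'],"pos",s['eef_pos'],"F",s['contact_force'],"open",s['opening'])
    print("units",Rt.inv().apply(d)/0.3)
    Y=Rt.as_matrix(); print("z yaw",np.degrees(np.arctan2(Y[1,2],Y[0,2])),"down",Y[:,1])
    if yaw is not None:
        a=np.radians(yaw);zt=np.array([np.cos(a),np.sin(a),0]);yt=np.array([0,0,-1.]);T=np.c_[np.cross(yt,zt),yt,zt]
        print("rot units",(Rt.inv()*R.from_matrix(T)).as_rotvec()/np.radians(30))
if __name__=="__main__":
    a=[float(x) for x in sys.argv[1:]]; rel(a[:3],a[3] if len(a)>3 else None)
E
python3 to.py 0.590 0.0005 0.19 84.5
```

```text
t 2.15 pos [0.5449 0.0865 0.2592] F [-0.2101  0.3972 -0.1395] open 0.9970739242498334
units [ 0.1723  0.2311 -0.2736]
z yaw 85.05309648258948 down [ 0.0099  0.0034 -0.9999]
rot units [-0.0081  0.0184  0.0183]
```

>>> arm_command([
  {"hand":1,"travel":[0.086,0.05,-0.137],"rotation":[-0.008,0.018,0.018]},
  {"hand":1,"travel":[0.086,0.05,-0.137],"rotation":[0,0,0]},
  {"hand":1,"travel":[0,0,0],"rotation":[0,0,0]},
])

```text
time: 2.52
eef_pos: [0.5897, -0.0, 0.2293]
tcp_rot: [-0.706, 0.033, -0.034, 0.707]
contact_force: [0.6, -0.3, -0.7]
opening: 0.997
```

```bash
python3 to.py 0.590 0.0005 0.121 84.5
```

```text
t 2.525 pos [ 0.5897 -0.      0.2293] F [ 0.5991 -0.2694 -0.7444] open 0.9967550119972747
units [0.0004 0.3611 0.0011]
z yaw 84.59549066602531 down [ 0.0012  0.0016 -1.    ]
rot units [-0.0033  0.0032  0.002 ]
```

>>> arm_command([
  {"hand":1,"travel":[0,0.09,0],"rotation":[0,0,0]},
  {"hand":1,"travel":[0,0.09,0],"rotation":[0,0,0]},
  {"hand":1,"travel":[0,0.09,0],"rotation":[0,0,0]},
  {"hand":1,"travel":[0,0.06,0],"rotation":[0,0,0]},
  {"hand":1,"travel":[0,0.03,0],"rotation":[0,0,0]},
  {"hand":1,"travel":[0,0,0],"rotation":[0,0,0]},
])

```text
time: 3.28
eef_pos: [0.5895, 0.0078, 0.1221]
tcp_rot: [-0.705, 0.029, -0.033, 0.708]
contact_force: [0.3, 0.3, -0.1]
opening: 1.0
```

```bash
python3 - <<'E'
from to import *
rel([0.590,0.0005,0.121],84.5)
im,d=ctrl.read_camera("side");cv2.imwrite("pics/pre.png",cv2.resize(im[110:260,190:340],None,fx=4,fy=4,interpolation=cv2.INTER_CUBIC))
E
```

```text
t 3.275 pos [0.5895 0.0078 0.1221] F [ 0.3396  0.3077 -0.0915] open 1.0000011639703124
units [ 0.0039  0.0036 -0.0241]
z yaw 84.94288270109308 down [ 0.0057  0.0037 -1.    ]
rot units [-0.008   0.0147  0.0101]
```

View pics/pre.png

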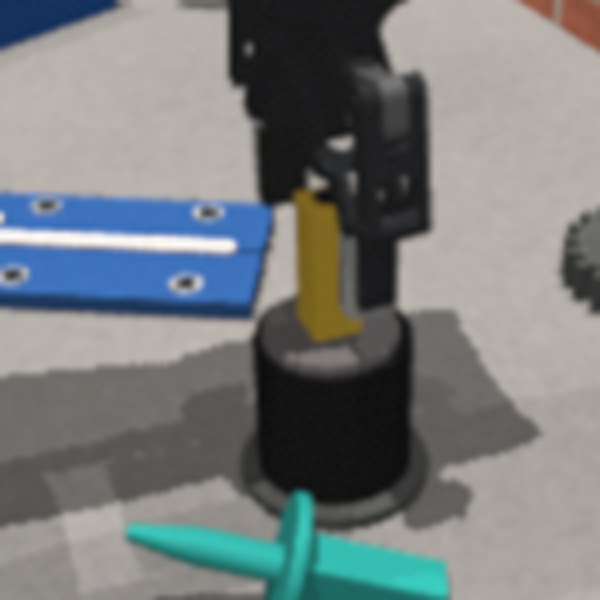

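The TCP drifted about 8 mm in +y during the descent. The near turquoise look-alike, which was standing on its tip, is now lying beside the stand. I'll look at the whole scene.

```bash
python3 - <<'E'
from h import *
for n in ["top","side"]:
    im,d=ctrl.read_camera(n);cv2.imwrite(f"pics/{n}1.png",im)
E
```

```text
(no output)
```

View pics/top1.png

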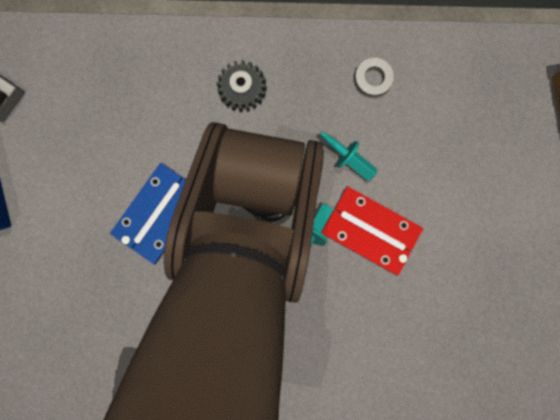

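View pics/side1.png

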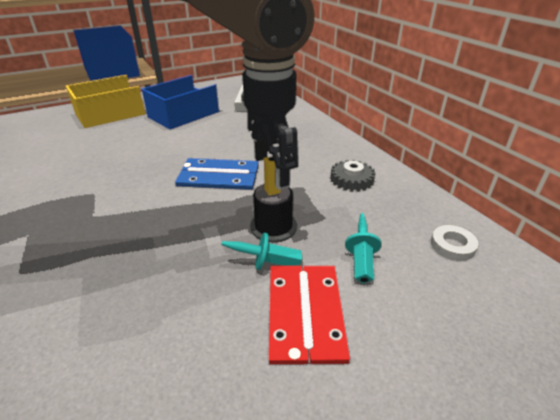

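Both turquoise look-alikes, which stood balanced on their tips, have toppled. The far one was never near the arm. They now lie at about side (262,250) and (363,250), clear of the work path. I'll correct the TCP and close the gripper.

>>> arm_command([
  {"hand":1,"travel":[0.004,0.004,-0.024],"rotation":[-0.008,0.015,0.01]},
  {"hand":1,"travel":[0,0,0],"rotation":[0,0,0]},
])

```text
time: 3.68
eef_pos: [0.5921, -0.0009, 0.1239]
tcp_rot: [0.707, -0.032, 0.036, -0.706]
contact_force: [0.1, -0.6, 0.2]
opening: 1.002
```

```bash
python3 to.py 0.590 0.0005 0.121 84.5
```

```text
t 3.675 pos [ 0.5921 -0.0009  0.1239] F [ 0.0938 -0.6416  0.1512] open 1.0015724632308352
units [-0.0074  0.0096  0.004 ]
z yaw 84.41869821502986 down [ 0.0054 -0.0014 -1.    ]
rot units [ 0.0017 -0.0027  0.0105]
```

>>> arm_command([
  {"hand":1,"travel":[-0.006,0.008,0.003],"rotation":[0,0,0.01]},
  {"hand":0,"travel":[0,0,0],"rotation":[0,0,0]},
  {"hand":0,"travel":[0,0,0],"rotation":[0,0,0]},
  {"hand":0,"travel":[0,0,0],"rotation":[0,0,0]},
  {"hand":0,"travel":[0,0,0],"rotation":[0,0,0]},
  {"hand":0,"travel":[0,0,0],"rotation":[0,0,0]},
  {"hand":0,"travel":[0,0,0],"rotation":[0,0,0]},
], grip_force=60)

```text
time: 4.55
eef_pos: [0.5906, -0.0, 0.1218]
tcp_rot: [0.707, -0.034, 0.035, -0.706]
contact_force: [0.6, -0.9, 0.8]
opening: 0.245
```

```bash
python3 - <<'E'
from to import *
for i in range(3):
    rel([0.590,0.0005,0.121],84.5)
    im,d=ctrl.read_camera("side")
cv2.imwrite("pics/grip.png",cv2.resize(im[110:260,190:340],None,fx=4,fy=4,interpolation=cv2.INTER_CUBIC))
E
```

```text
t 4.55 pos [ 0.5906 -0.      0.1218] F [ 0.5621 -0.8515  0.8172] open 0.24545506157615385
units [-0.0021  0.0025  0.0016]
z yaw 84.38563303079313 down [ 0.0007 -0.0009 -1.    ]
rot units [ 0.0016 -0.0038  0.0015]
t 4.6 pos [ 0.5906 -0.      0.1218] F [0.1017 0.1993 0.5123] open 0.24910377011225304
units [-0.0022  0.0026  0.0015]
z yaw 84.3879253586256 down [ 0.0007 -0.0009 -1.    ]
rot units [ 0.0015 -0.0037  0.0016]
t 4.65 pos [ 0.5906 -0.      0.1218] F [ 0.1187 -0.3424 -0.6056] open 0.2511643693901226
units [-0.0021  0.0025  0.0016]
z yaw 84.38230460742356 down [ 0.0007 -0.0008 -1.    ]
rot units [ 0.0014 -0.0039  0.0014]
```

View pics/grip.png

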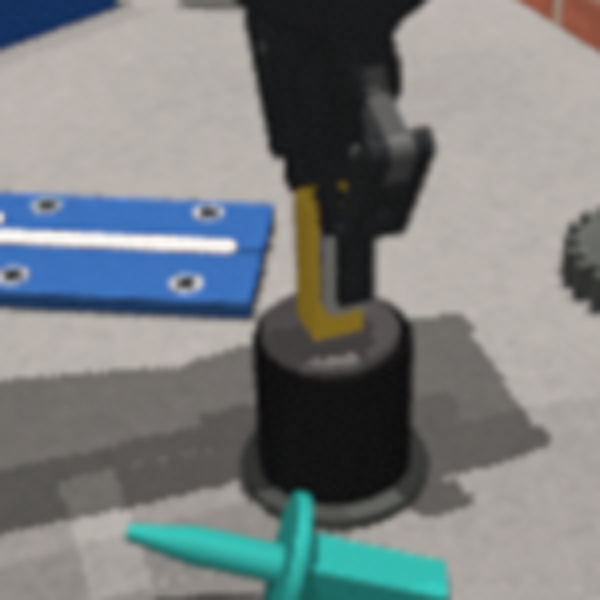

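>>> arm_command([
  {"hand":0,"travel":[0,-0.05,0],"rotation":[0,0,0]},
  {"hand":0,"travel":[0,-0.08,0],"rotation":[0,0,0]},
  {"hand":0,"travel":[0,-0.08,0],"rotation":[0,0,0]},
  {"hand":0,"travel":[0,-0.08,0],"rotation":[0,0,0]},
  {"hand":0,"travel":[0,-0.05,0],"rotation":[0,0,0]},
  {"hand":0,"travel":[0,0,0],"rotation":[0,0,0]},
])

```text
time: 5.45
eef_pos: [0.5895, 0.0004, 0.2287]
tcp_rot: [0.706, -0.035, 0.034, -0.706]
contact_force: [0.1, -0.0, -1.6]
opening: 0.248
```

```bash
python3 to.py 0.5155 0.2475 0.19 84.5
```

```text
t 5.45 pos [0.5895 0.0004 0.2287] F [ 0.1078 -0.0015 -1.573 ] open 0.2483957163302535
units [-0.3257  0.1291  0.7957]
z yaw 84.39986198498919 down [-0.0013 -0.0004 -1.    ]
rot units [ 0.0011 -0.0033 -0.0024]
```

>>> arm_command([
  {"hand":0,"travel":[-0.03,0,0.07],"rotation":[0,0,0]},
  {"hand":0,"travel":[-0.06,0.02,0.145],"rotation":[0,0,0]},
  {"hand":0,"travel":[-0.06,0.02,0.145],"rotation":[0,0,0]},
  {"hand":0,"travel":[-0.06,0.02,0.145],"rotation":[0,0,0]},
  {"hand":0,"travel":[-0.06,0.02,0.145],"rotation":[0,0,0]},
  {"hand":0,"travel":[-0.03,0.01,0.07],"rotation":[0,0,0]},
  {"hand":0,"travel":[0,0,0],"rotation":[0,0,0]},
])

```text
time: 6.32
eef_pos: [0.5105, 0.2358, 0.1925]
tcp_rot: [0.706, -0.041, 0.028, -0.706]
contact_force: [-0.2, -0.6, -1.5]
opening: 0.249
```

```bash
python3 to.py 0.5155 0.2475 0.16 84.5
```

```text
t 6.325 pos [0.5105 0.2358 0.1925] F [-0.2448 -0.645  -1.5486] open 0.24947056618901786
units [0.0148 0.1079 0.0408]
z yaw 84.4433314463645 down [-0.0176  0.0003 -0.9998]
rot units [ 0.0027 -0.0019 -0.0336]
```

>>> arm_command([
  {"hand":0,"travel":[0.012,0.05,0.038],"rotation":[0.003,-0.002,-0.033]},
  {"hand":0,"travel":[0,0.05,0],"rotation":[0,0,0]},
  {"hand":0,"travel":[0,0,0],"rotation":[0,0,0]},
  {"hand":0,"travel":[0,0,0],"rotation":[0,0,0]},
])

```text
time: 6.82
eef_pos: [0.5135, 0.2456, 0.1596]
tcp_rot: [0.707, -0.035, 0.033, -0.706]
contact_force: [-0.1, -0.6, -1.4]
opening: 0.251
```

```bash
python3 - <<'E'
from to import *
rel([0.5155,0.2475,0.14],84.5)
for n in ["side","top"]:
    im,d=ctrl.read_camera(n)
    np.savez(f"{n}2.npz",im=im,d=d)
    cv2.imwrite(f"pics/{n}2.png",cv2.resize(im[90:240,140:290] if n=="side" else im[140:290,60:210],None,fx=4,fy=4,interpolation=cv2.INTER_CUBIC))
E
```

```text
t 6.825 pos [0.5135 0.2456 0.1596] F [-0.1464 -0.6068 -1.397 ] open 0.25128301725643976
units [0.0062 0.0654 0.007 ]
z yaw 84.49253634416199 down [-0.0039 -0.002  -1.    ]
rot units [ 0.0045 -0.0003 -0.007 ]
```

View pics/side2.png

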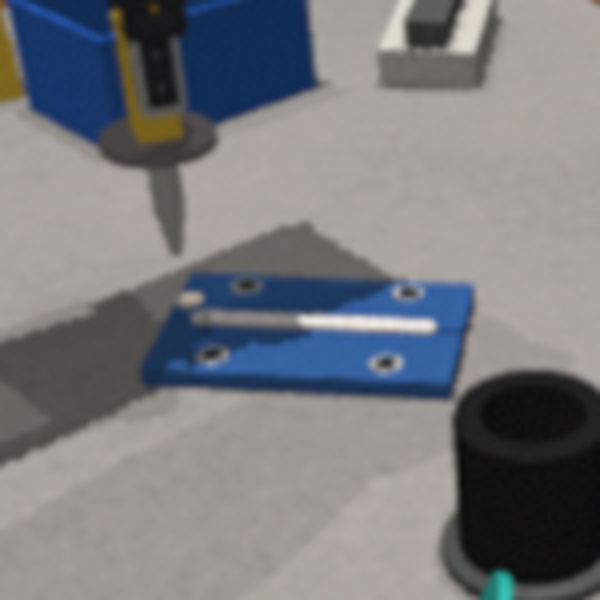

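View pics/top2.png

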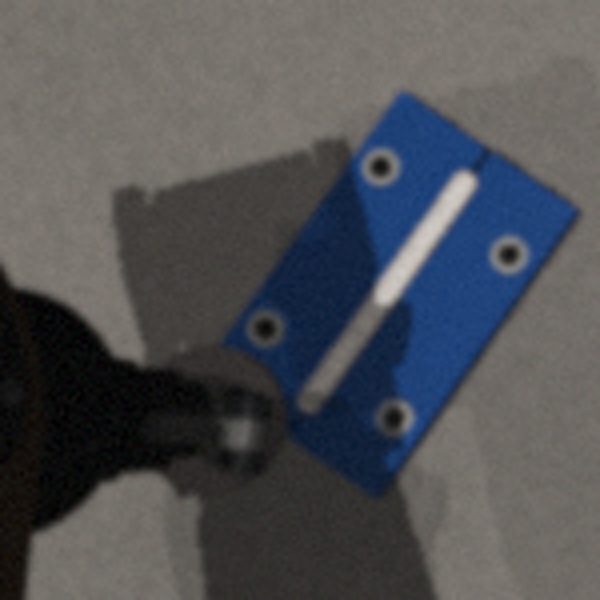

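```bash
cat >> h.py <<'E'
def proj(n,P):
    p=ctrl.camera_params(n);E=np.linalg.inv(p['extrinsics']);q=np.atleast_2d(P)@E[:3,:3].T+E[:3,3]
    return np.c_[q[:,0]/q[:,2]*p['fx']+p['cx'],q[:,1]/q[:,2]*p['fy']+p['cy']]
E
python3 - <<'E'
from to import *
s=ctrl.get_state();Y=R.from_quat(s['tcp_rot']).as_matrix()[:,1]
t=s['eef_pos']+Y*0.1068;print("pred tip",t)
q=proj("side",t)[0];print("px",q,"crop",((q-[140,90])+.5)*4)
print("observed tip at z",atz("side",[[140+177/4-.4,90+252/4-.4]],t[2]))
print("weld start end side",atz("side",[[140+194/4-.4,90+317/4-.4],[140+437/4-.4,90+326/4-.4]],0.014))
print("weld top",atz("top",[[60+300/4-.4,140+412/4-.4],[60+478/4-.4,140+172/4-.4]],0.014))
d=proj("top",t+[0,0,.063])[0];print("disc crop",((d-[60,140])+.5)*4, "obs disc top ", atz("top",[[60+226/4-.4,140+420/4-.4]],t[2]+.066))
print("stand from side",atz("side",[[140+532/4-.4,90+414/4-.4]],.075))
E
```

```text
pred tip [0.5132 0.2455 0.053 ]
px [184.7883 152.6533] crop [181.1532 252.6133]
observed tip at z [[0.5116 0.2466 0.053 ]]
weld start end side [[0.5145 0.2451 0.014 ]
 [0.6243 0.1755 0.014 ]]
weld top [[0.5152 0.2499 0.014 ]
 [0.6265 0.1734 0.014 ]]
disc crop [215.5782 418.8858] obs disc top  [[0.5127 0.24   0.119 ]]
stand from side [[0.5899 0.0008 0.075 ]]
```

Predicted and observed tip agree within 2 mm. I'll use seam start (0.516, 0.2465) and end (0.6253, 0.175), with TCP z ≈ 0.1253, which puts the tip about 18.5 mm up. Descending slowly.

>>> arm_command([
  {"hand":0,"travel":[0.006,0.015,0.004],"rotation":[0.004,0,-0.007]},
  {"hand":0,"travel":[0,0.02,0],"rotation":[0,0,0]},
  {"hand":0,"travel":[0,0.02,0],"rotation":[0,0,0]},
  {"hand":0,"travel":[0,0.015,0],"rotation":[0,0,0]},
  {"hand":0,"travel":[0,0,0],"rotation":[0,0,0]},
])

```text
time: 7.55
eef_pos: [0.5162, 0.2464, 0.1382]
tcp_rot: [-0.706, 0.034, -0.035, 0.706]
contact_force: [-0.6, 0.1, -1.4]
opening: 0.242
```

```bash
cat > pl.py <<'E'
from to import *
S=np.array([.516,.2465]);E_=np.array([.6253,.175]);u=(E_-S)/np.linalg.norm(E_-S);v=np.array([-u[1],u[0]]);C=(S+E_)/2
def tip():
    s=ctrl.get_state();Rt=R.from_quat(s['tcp_rot']);t=s['eef_pos']+Rt.as_matrix()[:,1]*.1068
    print("tip",t,"plate xyz mm",((t[:2]-C)@u*1000).round(1),((t[:2]-C)@v*1000).round(1),(t[2]*1000).round(1),"v",np.abs(s['dq']).max().round(3))
    d=lambda x,y,z:Rt.inv().apply([x,y,z])/.3
    print("1mm along seam",d(*(u*.001),0),"1mm left",d(*(v*.001),0))
tip()
E
python3 pl.py;python3 to.py 0.516 0.2465 0.1253 84.5
```

```text
tip [0.5164 0.2464 0.0314] plate xyz mm -64.9 0.1 31.4 v 0.003
1mm along seam [ 0.003   0.     -0.0015] 1mm left [0.0015 0.     0.003 ]
t 7.55 pos [0.5162 0.2464 0.1382] F [-0.5932  0.1278 -1.3552] open 0.24209742029107295
units [-0.0007  0.0428  0.0004]
z yaw 84.44565975764215 down [ 0.0018  0.0003 -1.    ]
rot units [-0.0009 -0.0018  0.0034]
```

>>> arm_command([
  {"hand":0,"travel":[0,0.014,0],"rotation":[0,0,0]},
  {"hand":0,"travel":[0,0.014,0],"rotation":[0,0,0]},
  {"hand":0,"travel":[0,0.013,0],"rotation":[0,0,0]},
  {"hand":0,"travel":[0,0,0],"rotation":[0,0,0]},
  {"hand":0,"travel":[0,0,0],"rotation":[0,0,0]},
])

```text
time: 8.18
eef_pos: [0.5164, 0.2465, 0.1252]
tcp_rot: [-0.706, 0.033, -0.035, 0.706]
contact_force: [0.8, -0.1, -1.0]
opening: 0.25
```

```bash
python3 - <<'E'
import pl
from to import *
rel([0.516,0.2465,0.1253],84.5)
im,d=ctrl.read_camera("side")
cv2.imwrite(f"pics/side3.png",cv2.resize(im[120:200,150:270],None,fx=6.5,fy=6.5,interpolation=cv2.INTER_CUBIC))
E
```

```text
tip [0.5166 0.2466 0.0184] plate xyz mm -64.8 0.4 18.4 v 0.002
1mm along seam [ 0.003   0.     -0.0015] 1mm left [0.0015 0.     0.003 ]
t 8.175 pos [0.5164 0.2465 0.1252] F [ 0.7709 -0.123  -1.0347] open 0.24968504772424446
units [-0.0012 -0.0005 -0.0002]
z yaw 84.45488150391002 down [ 0.0022  0.0004 -1.    ]
rot units [-0.0012 -0.0015  0.0042]
```

View pics/side3.png

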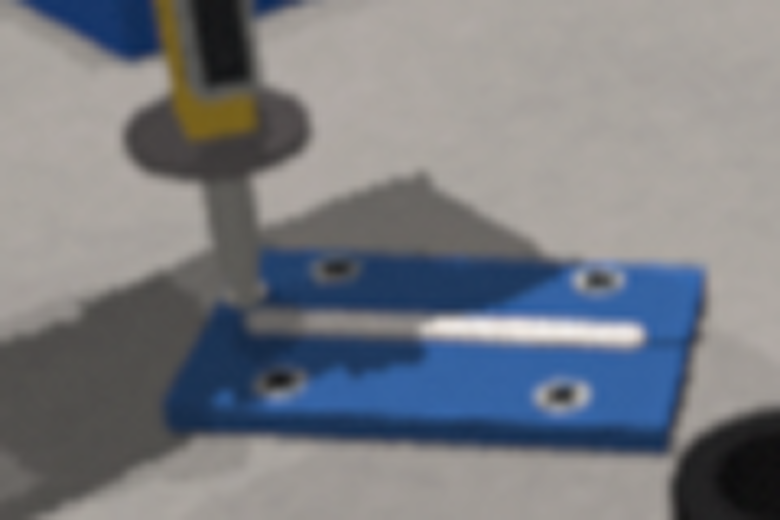

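```bash
python3 - <<'E'
import pl
from to import *
print(proj("side",[[.5166,.2466,.0184],[.5166,.2466,.014],[.6253,.175,.014]]))
w=lambda x,y:[150+x/6.5-.42,120+y/6.5-.42]
print(w(245,300),w(247,318),w(645,334))
print(atz("side",[w(245,300)],.0184),atz("side",[w(247,318),w(645,334)],.014))
a=atz("side",[w(245,300)],.0184)[0]
print("tip in side-weld frame", [(a[:2]-b[:2])@np.c_[pl.u,pl.v]*1000 for b in atz("side",[w(247,318),w(645,334)],.014)])
E
```

```text
tip [0.5165 0.2465 0.0183] plate xyz mm -64.9 0.3 18.3 v 0.002
1mm along seam [ 0.003   0.     -0.0015] 1mm left [0.0015 0.     0.003 ]
[[188.5546 166.4964]
 [188.8427 168.2805]
 [249.3598 171.0867]]
[187.2723076923077, 165.73384615384617] [187.58, 168.50307692307692] [248.81076923076924, 170.9646153846154]
[[0.5152 0.251  0.0184]] [[0.5139 0.247  0.014 ]
 [0.6245 0.176  0.014 ]]
tip in side-weld frame [array([-1.1365,  3.9983]), array([-132.5032,    2.8933])]
```

The tip sits at the dotted weld end, about 4 mm above the bead and perhaps 2–3 mm to its left. The pass starts at about 2.5 cm/s with a small shift right.

>>> arm_command([
  {"hand":0,"travel":[0.008,0,-0.006],"rotation":[0,0,0.004]},
  {"hand":0,"travel":[0.009,0,-0.006],"rotation":[0,0,0]},
  {"hand":0,"travel":[0.009,0,-0.006],"rotation":[0,0,0]},
  {"hand":0,"travel":[0.009,0,-0.005],"rotation":[0,0,0]},
  {"hand":0,"travel":[0.009,0,-0.005],"rotation":[0,0,0]},
  {"hand":0,"travel":[0.009,0,-0.005],"rotation":[0,0,0]},
])

```text
time: 8.98
eef_pos: [0.5326, 0.2343, 0.1257]
tcp_rot: [-0.706, 0.034, -0.035, 0.707]
contact_force: [-0.8, 0.6, -1.8]
opening: 0.249
```

```bash
python3 pl.py;python3 to.py 0.516 0.2465 0.1253 84.5
```

```text
tip [0.5327 0.2344 0.0189] plate xyz mm -44.7 -1.0 18.9 v 0.037
1mm along seam [ 0.003   0.     -0.0015] 1mm left [0.0015 0.     0.003 ]
t 8.975 pos [0.5326 0.2343 0.1257] F [-0.7526  0.5629 -1.8176] open 0.24912988554061938
units [-0.0589  0.0012  0.0351]
z yaw 84.45304142983493 down [ 0.001   0.0008 -1.    ]
rot units [-0.0016 -0.0016  0.0018]
```

>>> arm_command([
  {"hand":0,"travel":[0.009,0.0005,-0.0047],"rotation":[0,0,0]},
  {"hand":0,"travel":[0.009,0,-0.0047],"rotation":[0,0,0]},
  {"hand":0,"travel":[0.009,0,-0.0047],"rotation":[0,0,0]},
  {"hand":0,"travel":[0.009,0,-0.0047],"rotation":[0,0,0]},
  {"hand":0,"travel":[0.009,0,-0.0047],"rotation":[0,0,0]},
  {"hand":0,"travel":[0.009,0,-0.0047],"rotation":[0,0,0]},
  {"hand":0,"travel":[0.009,0,-0.0047],"rotation":[0,0,0]},
  {"hand":0,"travel":[0.009,0,-0.0047],"rotation":[0,0,0]},
  {"hand":0,"travel":[0.009,0,-0.0047],"rotation":[0,0,0]},
])

```text
time: 10.1
eef_pos: [0.5571, 0.2183, 0.1254]
tcp_rot: [-0.706, 0.034, -0.034, 0.707]
contact_force: [0.3, -0.5, -0.9]
opening: 0.253
```

```bash
python3 - <<'E'
import pl
from to import *
rel([0.516,0.2465,0.1253],84.5)
im,d=ctrl.read_camera("side")
cv2.imwrite(f"pics/side4.png",cv2.resize(im[120:200,150:270],None,fx=6.5,fy=6.5,interpolation=cv2.INTER_CUBIC))
E
```

```text
tip [0.5572 0.2184 0.0186] plate xyz mm -15.4 -1.0 18.6 v 0.037
1mm along seam [ 0.003   0.     -0.0015] 1mm left [0.0015 0.     0.003 ]
t 10.1 pos [0.5571 0.2183 0.1254] F [ 0.3322 -0.4942 -0.879 ] open 0.252868118797268
units [-0.1456  0.0003  0.0804]
z yaw 84.4557472358606 down [ 0.0008  0.0007 -1.    ]
rot units [-0.0016 -0.0015  0.0015]
```

View pics/side4.png

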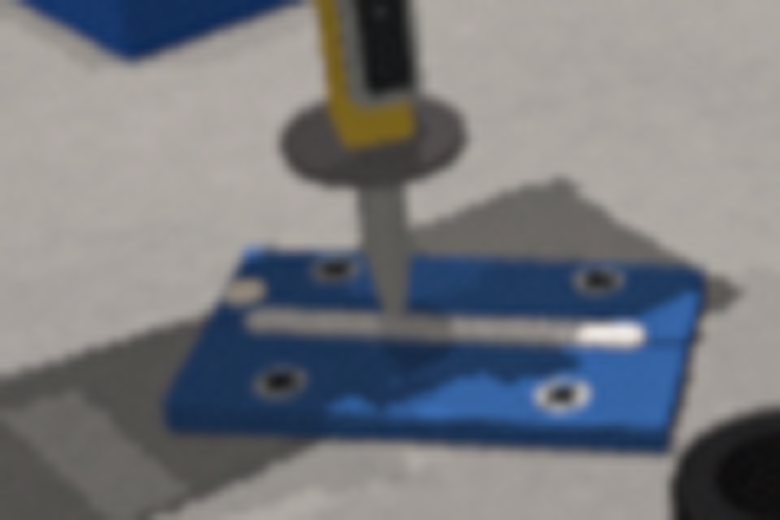

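The tip at crop (397,313) is right above the bead. Continuing.

>>> arm_command([
  {"hand":0,"travel":[0.009,0,-0.0047],"rotation":[0,0,0]},
  {"hand":0,"travel":[0.009,0,-0.0047],"rotation":[0,0,0]},
  {"hand":0,"travel":[0.009,0,-0.0047],"rotation":[0,0,0]},
  {"hand":0,"travel":[0.009,0,-0.0047],"rotation":[0,0,0]},
  {"hand":0,"travel":[0.009,0,-0.0047],"rotation":[0,0,0]},
  {"hand":0,"travel":[0.009,0,-0.0047],"rotation":[0,0,0]},
  {"hand":0,"travel":[0.009,0,-0.0047],"rotation":[0,0,0]},
  {"hand":0,"travel":[0.009,0,-0.0047],"rotation":[0,0,0]},
  {"hand":0,"travel":[0.009,0,-0.0047],"rotation":[0,0,0]},
  {"hand":0,"travel":[0.009,0,-0.0047],"rotation":[0,0,0]},
  {"hand":0,"travel":[0.009,0,-0.0047],"rotation":[0,0,0]},
  {"hand":0,"travel":[0.009,0,-0.0047],"rotation":[0,0,0]},
  {"hand":0,"travel":[0.009,0,-0.0047],"rotation":[0,0,0]},
])

```text
time: 11.78
eef_pos: [0.5928, 0.1949, 0.1254]
tcp_rot: [-0.706, 0.034, -0.035, 0.707]
contact_force: [-0.8, 0.2, -1.0]
opening: 0.245
```

```bash
python3 pl.py;python3 to.py 0.516 0.2465 0.1253 84.5
```

```text
tip [0.5929 0.195  0.0186] plate xyz mm 27.3 -1.0 18.6 v 0.042
1mm along seam [ 0.003   0.     -0.0015] 1mm left [0.0015 0.     0.003 ]
t 11.775 pos [0.5928 0.1949 0.1254] F [-0.7683  0.181  -1.0206] open 0.2445941426287656
units [-0.2715  0.0001  0.1463]
z yaw 84.45199818347622 down [ 0.001   0.0006 -1.    ]
rot units [-0.0013 -0.0016  0.0018]
```

38 mm remain: 12 more rows, then a pause at the far end.

>>> arm_command([
  {"hand":0,"travel":[0.009,0,-0.0047],"rotation":[0,0,0]},
  {"hand":0,"travel":[0.009,0,-0.0047],"rotation":[0,0,0]},
  {"hand":0,"travel":[0.009,0,-0.0047],"rotation":[0,0,0]},
  {"hand":0,"travel":[0.009,0,-0.0047],"rotation":[0,0,0]},
  {"hand":0,"travel":[0.009,0,-0.0047],"rotation":[0,0,0]},
  {"hand":0,"travel":[0.009,0,-0.0047],"rotation":[0,0,0]},
  {"hand":0,"travel":[0.009,0,-0.0047],"rotation":[0,0,0]},
  {"hand":0,"travel":[0.009,0,-0.0047],"rotation":[0,0,0]},
  {"hand":0,"travel":[0.009,0,-0.0047],"rotation":[0,0,0]},
  {"hand":0,"travel":[0.009,0,-0.0047],"rotation":[0,0,0]},
  {"hand":0,"travel":[0.009,0,-0.0047],"rotation":[0,0,0]},
  {"hand":0,"travel":[0.006,0,-0.003],"rotation":[0,0,0]},
  {"hand":0,"travel":[0,0,0],"rotation":[0,0,0]},
  {"hand":0,"travel":[0,0,0],"rotation":[0,0,0]},
])

```text
time: 13.52
eef_pos: [0.6248, 0.174, 0.1252]
tcp_rot: [-0.706, 0.034, -0.035, 0.707]
contact_force: [-0.7, 0.0, -2.0]
opening: 0.249
```

```bash
python3 - <<'E'
import pl
from to import *
rel([0.6255,0.175,0.225],84.5)
im,d=ctrl.read_camera("side")
cv2.imwrite(f"pics/side5.png",cv2.resize(im[120:200,150:270],None,fx=6.5,fy=6.5,interpolation=cv2.INTER_CUBIC))
E
```

```text
tip [0.6249 0.1741 0.0184] plate xyz mm 65.5 -1.0 18.4 v 0.002
1mm along seam [ 0.003   0.     -0.0015] 1mm left [0.0015 0.     0.003 ]
t 13.525 pos [0.6248 0.174  0.1252] F [-0.6646  0.0036 -1.9904] open 0.24900797661964677
units [ 0.0021 -0.3326  0.0037]
z yaw 84.43691566421836 down [ 0.0008  0.0007 -1.    ]
rot units [-0.0014 -0.0021  0.0013]
```

View pics/side5.png

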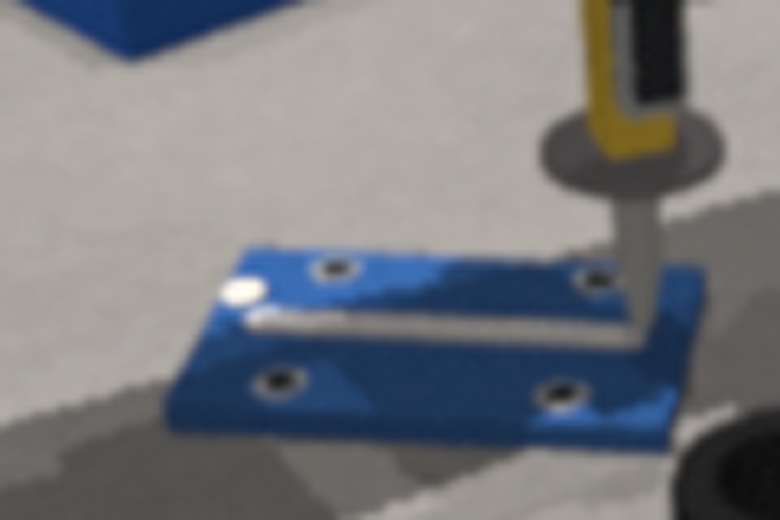

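The tip is at the far weld end, crop (645,330). Lifting straight up.

>>> arm_command([
  {"hand":0,"travel":[0,-0.015,0],"rotation":[0,0,0]},
  {"hand":0,"travel":[0,-0.02,0],"rotation":[0,0,0]},
  {"hand":0,"travel":[0,-0.05,0],"rotation":[0,0,0]},
  {"hand":0,"travel":[0,-0.08,0],"rotation":[0,0,0]},
  {"hand":0,"travel":[0,-0.08,0],"rotation":[0,0,0]},
  {"hand":0,"travel":[0,-0.06,0],"rotation":[0,0,0]},
  {"hand":0,"travel":[0,-0.03,0],"rotation":[0,0,0]},
  {"hand":0,"travel":[0,0,0],"rotation":[0,0,0]},
])

```text
time: 14.58
eef_pos: [0.6252, 0.1743, 0.2343]
tcp_rot: [-0.706, 0.032, -0.036, 0.707]
contact_force: [0.6, -0.2, -0.5]
opening: 0.247
```

```bash
python3 to.py 0.5906 0.0 0.225 84.5
```

```text
t 14.575 pos [0.6252 0.1743 0.2343] F [ 0.6127 -0.1593 -0.4829] open 0.24695042214813126
units [-0.0588  0.0297 -0.5896]
z yaw 84.46385371463771 down [ 0.0048  0.0012 -1.    ]
rot units [-0.0031 -0.0012  0.0088]
```

>>> arm_command([
  {"hand":0,"travel":[-0.006,0,-0.06],"rotation":[-0.003,0,0.009]},
  {"hand":0,"travel":[-0.012,0.005,-0.12],"rotation":[0,0,0]},
  {"hand":0,"travel":[-0.012,0.005,-0.12],"rotation":[0,0,0]},
  {"hand":0,"travel":[-0.012,0.005,-0.12],"rotation":[0,0,0]},
  {"hand":0,"travel":[-0.01,0.005,-0.09],"rotation":[0,0,0]},
  {"hand":0,"travel":[-0.004,0.005,-0.04],"rotation":[0,0,0]},
  {"hand":0,"travel":[0,0,0],"rotation":[0,0,0]},
  {"hand":0,"travel":[0,0,0],"rotation":[0,0,0]},
])

```text
time: 15.58
eef_pos: [0.5862, 0.0025, 0.218]
tcp_rot: [0.707, -0.04, 0.029, -0.706]
contact_force: [0.1, -0.3, -1.7]
opening: 0.252
```

```bash
python3 to.py 0.5906 0.0 0.205 84.5
```

```text
t 15.575 pos [0.5862 0.0025 0.218 ] F [ 0.0883 -0.3046 -1.7442] open 0.2523290198987633
units [ 0.0162  0.0432 -0.0067]
z yaw 84.40542643621251 down [-0.0162 -0.0006 -0.9999]
rot units [ 0.0042 -0.0032 -0.0307]
```

>>> arm_command([
  {"hand":0,"travel":[0.015,0.02,-0.006],"rotation":[0.004,-0.003,-0.031]},
  {"hand":0,"travel":[0,0.015,0],"rotation":[0,0,0]},
  {"hand":0,"travel":[0,0,0],"rotation":[0,0,0]},
  {"hand":0,"travel":[0,0,0],"rotation":[0,0,0]},
])

```text
time: 16.08
eef_pos: [0.5909, 0.0024, 0.2064]
tcp_rot: [-0.706, 0.032, -0.033, 0.707]
contact_force: [0.3, -0.2, -0.7]
opening: 0.251
```

```bash
python3 - <<'E'
from to import *
rel([0.5906,0.,0.19],84.5)
im,d=ctrl.read_camera("side");np.savez("side6.npz",im=im)
cv2.imwrite("pics/side6.png",cv2.resize(im[110:250,200:340],None,fx=4.2,fy=4.2,interpolation=cv2.INTER_CUBIC))
s=ctrl.get_state();Y=R.from_quat(s['tcp_rot']).as_matrix()[:,1];t=s['eef_pos']+Y*.1068
print(t,(proj("side",t)-[200,110]+.5)*4.2)
E
```

```text
t 16.075 pos [0.5909 0.0024 0.2064] F [ 0.342  -0.2325 -0.7202] open 0.2514124350433434
units [-0.0004  0.0546 -0.0081]
z yaw 84.69340157126088 down [ 0.0009  0.0005 -1.    ]
rot units [-0.001   0.0064  0.0016]
[0.591  0.0025 0.0995] [[306.9317 296.3188]]
```

View pics/side6.png

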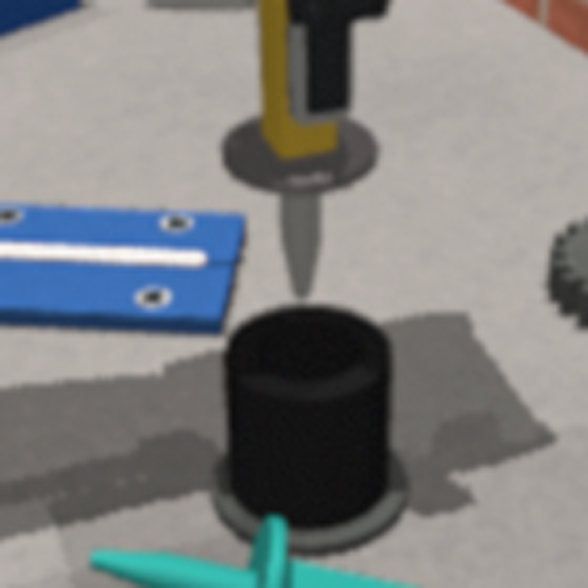

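The tip, crop (302,297), is centred over the hole at (308,345). Lowering in two stages.

>>> arm_command([
  {"hand":0,"travel":[0,0.01,-0.008],"rotation":[0,0.006,0]},
  {"hand":0,"travel":[0,0.03,0],"rotation":[0,0,0]},
  {"hand":0,"travel":[0,0.04,0],"rotation":[0,0,0]},
  {"hand":0,"travel":[0,0.04,0],"rotation":[0,0,0]},
  {"hand":0,"travel":[0,0.04,0],"rotation":[0,0,0]},
  {"hand":0,"travel":[0,0.03,0],"rotation":[0,0,0]},
  {"hand":0,"travel":[0,0.02,0],"rotation":[0,0,0]},
  {"hand":0,"travel":[0,0,0],"rotation":[0,0,0]},
])

```text
time: 17.12
eef_pos: [0.59, -0.0001, 0.1377]
tcp_rot: [-0.706, 0.034, -0.033, 0.707]
contact_force: [-0.6, -0.2, -2.0]
opening: 0.249
```

```bash
python3 to.py 0.5906 0.0 0.1218 84.5
```

```text
t 17.125 pos [ 0.59   -0.0001  0.1377] F [-0.5906 -0.2498 -1.9553] open 0.24882338697344913
units [0.0021 0.053  0.0005]
z yaw 84.48890085544575 down [-0.0014  0.0009 -1.    ]
rot units [-0.0014 -0.0004 -0.0028]
```

>>> arm_command([
  {"hand":0,"travel":[0.002,0.015,0],"rotation":[0,0,-0.003]},
  {"hand":0,"travel":[0,0.012,0],"rotation":[0,0,0]},
  {"hand":0,"travel":[0,0.012,0],"rotation":[0,0,0]},
  {"hand":0,"travel":[0,0.009,0],"rotation":[0,0,0]},
  {"hand":0,"travel":[0,0,0],"rotation":[0,0,0]},
  {"hand":0,"travel":[0,0,0],"rotation":[0,0,0]},
])

```text
time: 17.88
eef_pos: [0.5916, -0.0003, 0.1237]
tcp_rot: [-0.706, 0.033, -0.035, 0.706]
contact_force: [0.8, 0.3, -2.2]
opening: 0.248
```

```bash
python3 to.py 0.5906 0.0 0.1218 84.5
```

```text
t 17.875 pos [ 0.5916 -0.0003  0.1237] F [ 0.7757  0.2545 -2.2243] open 0.2475341649462879
units [-0.0035  0.0064  0.0006]
z yaw 84.4898594290152 down [ 0.003   0.0002 -1.    ]
rot units [-0.001  -0.0003  0.0057]
```

Still 2 mm up and unsupported (the wrist carries the probe's weight). Easing down until the load transfers.

>>> arm_command([
  {"hand":0,"travel":[0,0.005,0],"rotation":[0,0,0.005]},
  {"hand":0,"travel":[0,0.003,0],"rotation":[0,0,0]},
  {"hand":0,"travel":[0,0,0],"rotation":[0,0,0]},
])

```text
time: 18.25
eef_pos: [0.5919, -0.0003, 0.1218]
tcp_rot: [-0.706, 0.034, -0.034, 0.706]
contact_force: [0.5, -0.1, -1.2]
opening: 0.25
```

```bash
python3 to.py 0.5906 0.0 0.1218 84.5
```

```text
t 18.25 pos [ 0.5919 -0.0003  0.1218] F [ 0.5384 -0.1096 -1.2178] open 0.2500047472680963
units [-0.0045  0.      0.0006]
z yaw 84.49345944730369 down [ 0.001   0.0004 -1.    ]
rot units [-0.0009 -0.0002  0.0019]
```

>>> arm_command([
  {"hand":0,"travel":[0,0.003,0],"rotation":[0,0,0]},
  {"hand":0,"travel":[0,0,0],"rotation":[0,0,0]},
  {"hand":0,"travel":[0,0,0],"rotation":[0,0,0]},
])

```text
time: 18.62
eef_pos: [0.5922, -0.0003, 0.1218]
tcp_rot: [-0.706, 0.033, -0.034, 0.706]
contact_force: [0.0, -0.3, -0.2]
opening: 0.253
```

```bash
python3 to.py 0.5906 0.0 0.1218 84.5
```

```text
t 18.625 pos [ 0.5922 -0.0003  0.1218] F [ 0.0081 -0.3138 -0.2255] open 0.25308353358827557
units [-0.0053 -0.0001  0.0006]
z yaw 84.50045746188142 down [ 0.0014  0.0002 -1.    ]
rot units [-0.0007  0.      0.0027]
```

Height held while the load dropped to about zero, so the disc is on the rim. Releasing.

>>> arm_command([
  {"hand":0.4,"travel":[0,0,0],"rotation":[0,0,0]},
  {"hand":0.7,"travel":[0,0,0],"rotation":[0,0,0]},
  {"hand":1,"travel":[0,0,0],"rotation":[0,0,0]},
  {"hand":1,"travel":[0,0,0],"rotation":[0,0,0]},
  {"hand":1,"travel":[0,0,0],"rotation":[0,0,0]},
  {"hand":1,"travel":[0,0,0],"rotation":[0,0,0]},
])

```text
time: 19.38
eef_pos: [0.5928, -0.0004, 0.1221]
tcp_rot: [-0.706, 0.033, -0.035, 0.706]
contact_force: [-0.4, 0.1, 0.0]
opening: 0.997
```

```bash
python3 - <<'E'
from to import *
rel([0.5906,0.,0.22],84.5)
im,d=ctrl.read_camera("side")
cv2.imwrite("pics/side7.png",cv2.resize(im[110:250,200:340],None,fx=4.2,fy=4.2,interpolation=cv2.INTER_CUBIC))
E
```

```text
t 19.375 pos [ 0.5928 -0.0004  0.1221] F [-0.4301  0.137   0.0418] open 0.9972929639830896
units [-0.0063 -0.3265  0.0009]
z yaw 84.496216290012 down [ 0.0033 -0.     -1.    ]
rot units [-0.0005 -0.0001  0.0062]
```

View pics/side7.png

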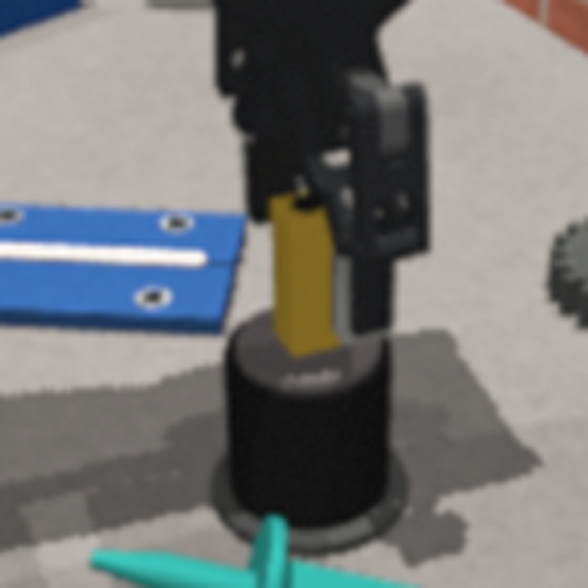

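The gripper is fully open and the probe is seated and upright. Withdrawing upward.

>>> arm_command([
  {"hand":1,"travel":[0,-0.03,0],"rotation":[0,0,0]},
  {"hand":1,"travel":[0,-0.05,0],"rotation":[0,0,0]},
  {"hand":1,"travel":[0,-0.06,0],"rotation":[0,0,0]},
])

```text
time: 19.8
eef_pos: [0.5919, -0.0004, 0.1653]
tcp_rot: [-0.706, 0.034, -0.034, 0.706]
contact_force: [-0.1, -0.1, 1.1]
opening: 0.998
```

```bash
python3 to.py 0.5906 0.0 0.25 84.5
```

```text
t 19.8 pos [ 0.5919 -0.0004  0.1653] F [-0.1228 -0.1394  1.068 ] open 0.9980853188918328
units [-0.0043 -0.2822  0.0009]
z yaw 84.492932179042 down [ 0.0006  0.0004 -1.    ]
rot units [-0.0009 -0.0002  0.001 ]
```

>>> arm_command([
  {"hand":1,"travel":[0,-0.1,0],"rotation":[0,0,0]},
  {"hand":1,"travel":[0,-0.12,0],"rotation":[0,0,0]},
  {"hand":1,"travel":[0,-0.1,0],"rotation":[0,0,0]},
  {"hand":1,"travel":[-0.03,0,0.12],"rotation":[0,0,0]},
  {"hand":1,"travel":[-0.03,0,0.15],"rotation":[0,0,0]},
  {"hand":1,"travel":[-0.03,0,0.15],"rotation":[0,0,0]},
  {"hand":1,"travel":[-0.03,0,0.15],"rotation":[0,0,0]},
  {"hand":1,"travel":[-0.03,0,0.15],"rotation":[0,0,0]},
  {"hand":1,"travel":[-0.03,0,0.15],"rotation":[0,0,0]},
  {"hand":1,"travel":[0,0,0.08],"rotation":[0,0,0]},
  {"hand":1,"travel":[0,0,0],"rotation":[0,0,0]},
  {"hand":1,"travel":[0,0,0],"rotation":[0,0,0]},
])

```text
time: 21.3
eef_pos: [0.5684, 0.2965, 0.2891]
tcp_rot: [-0.705, 0.024, -0.046, 0.707]
contact_force: [0.2, 0.4, 0.1]
opening: 1.003
```

```bash
python3 - <<'E'
from to import *
rel([0.5,0.3,0.25])
for n in ["side","top"]:
    im,d=ctrl.read_camera(n);np.savez(f"{n}8.npz",im=im,d=d);cv2.imwrite(f"pics/{n}8.png",im)
im=np.load("top8.npz")['im'];cv2.imwrite("pics/top8c.png",cv2.resize(im[170:230,240:300],None,fx=10,fy=10,interpolation=cv2.INTER_CUBIC))
im=np.load("side8.npz")['im'];cv2.imwrite("pics/side8c.png",cv2.resize(im[140:260,210:330],None,fx=5,fy=5,interpolation=cv2.INTER_CUBIC))
E
```

```text
t 21.3 pos [0.5684 0.2965 0.2891] F [0.1583 0.3736 0.0808] open 1.0028041294313879
units [-0.2319  0.1233 -0.0113]
z yaw 84.38404020622065 down [ 0.0309  0.0016 -0.9995]
```

View pics/top8c.png

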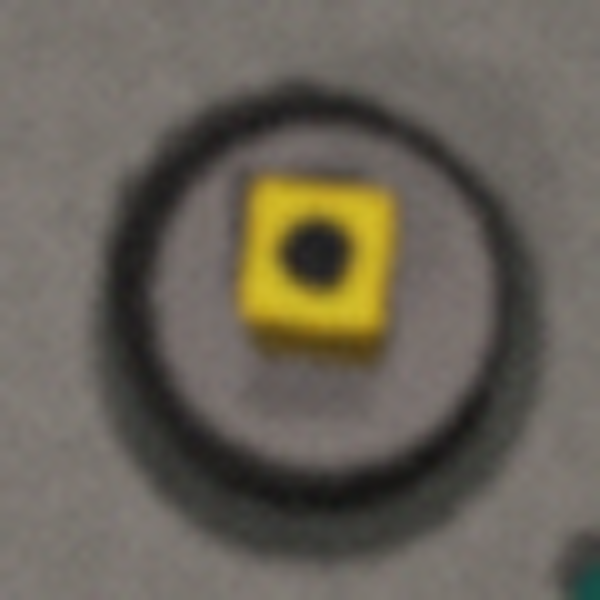

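View pics/side8c.png

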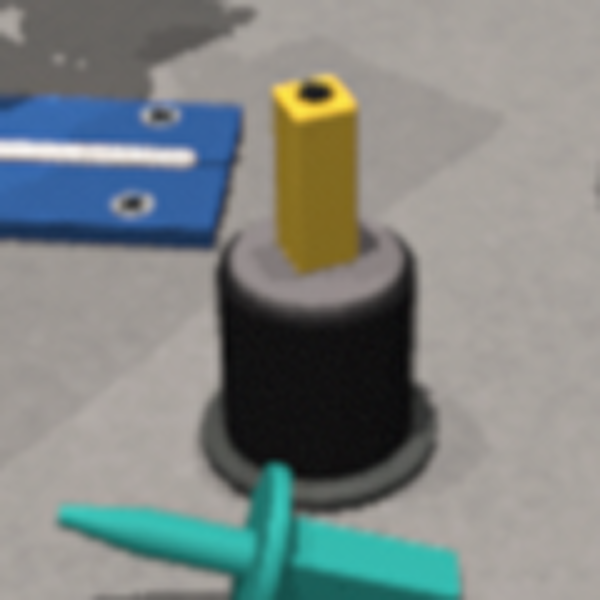

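View pics/top8.png

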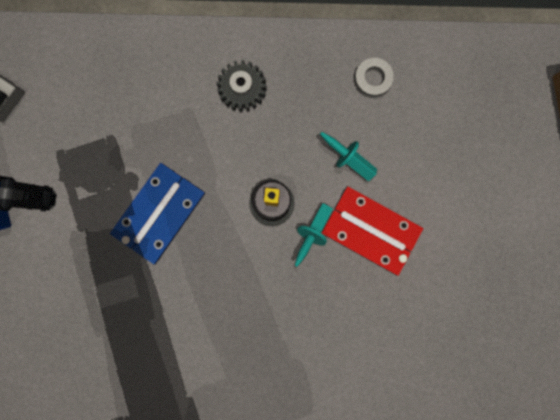

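The probe sits upright in the stand at top (271,196), about 1–2 mm from where it started, with its disc flush on the rim. The arm is well clear, so I'm handing in.

```bash
python3 -c "
from plant import ctrl
print(ctrl.sign_off())"
```

```text
the job is handed in; nothing more can be done
None
```

I took the probe out of its stand, ran its tip along the blue plate's weld from the dotted end to the far end, put it back in the stand and handed the job in at about 21 s. Sign-off gave no verdict.

- **Pass:** The tip went from x ≈ -65 mm to +65.5 mm at about 2.6 cm/s, in one direction. By the arm's pose it stayed within about 1 mm of the seam line sideways and 4–5 mm above the weld, and upright within 0.2°.
- **Return:** I lowered it until the wrist no longer carried its weight, then let go. The last pictures show it upright, disc on the rim, about 1–2 mm from where it started. The arm was clear with no force on it.
- **Camera disagreement:** The two cameras differed by up to about 4 mm on the seam position, so I used a value between them. One side-camera reading at the start put the tip 3–4 mm left of the seam; I moved it about 1.5 mm right, and the next two side pictures showed it over the bead.
- **Drift:** The arm drifted about 8 mm sideways while coming down to the probe. I corrected that before gripping.
- **Turquoise look-alikes:** Both were standing on their tips at the start and had fallen over by the time I reached the probe. I saw no contact, and I think they tipped over by themselves, but I did not see them fall. Nothing left the work surface.
- **Red plate:** I never brought the probe near it.

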